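# Put a ring away in the push-latch drop box

### The job

Put the silver ring away in the blue drop box without picking anything up. Press the white lid down once with the fingertips and let go so that it pops open, push the ring along the box's metal deck until it drops into the well, then press the lid down again until it latches flush, and take the hand away. Only touch, press and push: do not lift the ring, and leave the loupe, the brass weight and the steel block where they are.

Things in the scene. Friction and masses are not known exactly. Their poses are not given: they have to be found in the camera images.
- drop_box: Blue box, 170 (x) x 68 (y) x 60 mm high, fixed to the bench. Origin: centre of its underside, on the bench; x points from the deck end (nearer the robot) to the lid end, z up. 8 mm side rails, tops at z = 60 mm, run along both sides with a 52 mm wide channel between them (y -26 to +26 mm): bare dark metal deck, then the well under the lid, then a block at deck height.
- deck_edge (a point): Middle of the edge where the deck ends and the well begins: x = -5, y = 0, z = 45 mm in the box's frame. The deck is flat, runs from x = -85 mm (open end) to this edge, top at z = 45 mm. The ring falls in when its centre has passed this edge.
- well_floor (a point): Centre of the well's cork floor: x = 20, y = 0, z = 14 mm in the box's frame. The well is 50 mm long (x -5 to +45 mm), 52 mm wide and 31 mm deep below the deck.
- lid_hinge (a point): Middle of the lid's hinge axis, which lies across the box at x = 75, z = 57 mm in the box's frame. The white lid is 84 x 46 x 6 mm; a skirt under its front edge keeps the ring out while it is shut. Fully open, its front edge stands about 115 mm above the bench and 20 mm behind the deck's edge.
- lid (a joint): Lid angle: 0 latched (top flush with the rails), 0.75 fully open, -0.095 pressed in to its stop. Push-push latch: press to the firm stop (6 mm at the mark, about 3 N on the way; under 5 mm may not trip it) and let go, and it springs open to 0.75 within 1 s and stays. Press it from open down to the stop (1 to 4 N) and let go: it rises to 0 and stays latched; one more press opens it again.
- lid_press (a point): Centre of the round black press mark, 21 mm across, on the lid's upper face, 66 mm from the hinge axis and 15 mm from the lid's front edge; it moves with the lid. Latched it is at x = 9, z = 60 mm in the box's frame; with the lid fully open at about x = 29, z = 104 mm.
- ring: Plain silver ring, 21 mm outside diameter, 8 mm high, about 12 g, lying flat and loose on the deck. Origin: centre of its underside; its z axis is the ring's axis. Nothing enters its hole: push it from outside.
- loupe: Black eye loupe, 35 mm across and 26 mm high, loose on the bench beside the box. Origin: centre of its underside. To be left alone.
- brass_weight: Brass balance weight, 25 mm across and 21 mm high, loose on the bench beside the box. Origin: centre of its underside. To be left alone.
- steel_block: Steel bench block, 62 x 62 x 23 mm, loose to the left of the box. Origin: centre of its underside. To be left alone.

How it is judged:
On the way, in this order (a step that is already met when the one before it is completed fails the run):
1. the lid has been pressed and has popped open, the ring still on the deck (value of joint lid above 0.65 rad and z of ring in the frame of drop_box above 0.043 m), for 0.2 s.
2. the ring lies in the well, the lid still open (x of ring in the frame of drop_box between -0.004 and 0.044 m and y of ring in the frame of drop_box between -0.025 and 0.025 m and z of ring in the frame of drop_box below 0.039 m and value of joint lid above 0.5 rad), for 0.2 s.
3. the lid is pressed in to its stop (value of joint lid below -0.05 rad).
At the end, for the whole second after the job is handed in: The ring lies at rest in the well, below the deck's level; the lid is latched flush (joint within 0.02 rad of 0); loupe, brass weight and steel block are within 20 mm of where they stood (x of ring in the frame of drop_box between -0.004 and 0.044 m and y of ring in the frame of drop_box between -0.025 and 0.025 m and z of ring in the frame of drop_box below 0.039 m and value of joint lid between -0.02 and 0.02 rad and linear speed of ring below 0.02 m/s and distance of each of loupe, brass_weight, steel_block from where it was at the start of the episode below 0.02 m); the robot touches nothing.
It fails at once if the ring is lifted off the deck (its underside's centre more than 15 mm above the deck) (z of ring in the frame of drop_box above 0.06 m).
It fails at once if the ring leaves the box (not (x of ring in the frame of drop_box between -0.095 and 0.09 m and y of ring in the frame of drop_box between -0.034 and 0.034 m)).
It fails at once if the loupe, the brass weight or the steel block is pushed away (more than 20 mm) or lifted (distance of any of loupe, brass_weight, steel_block from where it was at the start of the episode above 0.02 m).
It also fails if it takes over 42 s, if anything falls off the work surface, if the arm or the gripper's body presses on something with over 40 N, if the wrist force passes 120 N, or if a joint passes its speed limit or range.

### The arm

A 6-joint arm with a two-finger parallel gripper is mounted at the origin on a cart in front of the work surface, level with it; the furniture and walls round the work are solid. World frame = base frame: x ahead of the robot, y to its left, z up, the work surface at z = 0. Lengths are in m, angles in rad, forces in N, time in s.
With the tool pointing down it reaches from about 0.3 to 0.875 m from the base axis. Payload 4.2 kg.
Tool frame: the origin (TCP) lies at the very end of the fingers, on their centre line; the grasp point (between the pads) lies 19 mm behind it; z points along the fingers, y is the direction in which the jaws open and shut (so a half turn about z gives the same grasp; the last joint's range is limited). The gripper opens to 85 mm and grips with 20 to 120 N. Pads are 22 mm wide; open, the fingers measure 114 mm over their backs; the gripper's body (76 mm by 85 mm) begins 54 mm behind the grasp point. The pads swing forward as they close: fully open they stand 13 mm farther back than shut.
Start: joints at [1.09, 0.32, 1.565, -0, 1.257, -0.02], TCP at [0.256, 0.515, 0.231] pointing down, gripper open.
Joint ranges: [-3.11, 3.11], [-0.84, 2.01], [0.21, 2.61], [-1.34, 4.49], [0.05, 2.63], [-2.56, 2.56]. Speed limits (rad/s): [2.57, 2.57, 3.14, 3.14, 3.14, 3.14].

### API

Orientations are given as a unit quaternion [w, x, y, z].
In Python, from bench import sense, camera, finish_job gives the robot as it stands.
- The arm moves only by the tool carry_out, never from a script. Its argument "motion" is a list of rows, each a list of 7 numbers: the shift along the tool's x, y, z in m, then the turn, a rotation vector about the tool's x, y, z in rad, then the opening in per cent of the stroke, from 0 (shut) to 100 (fully open). In form: [[x, y, z, wx, wy, wz, claw], ...]. A call has 1 to 20 rows; each row shifts and turns the commanded pose from where the row before left it, along the tool's axes as they then stand; what a row does not reach is not made up. A row lasts 1/8 s, in which the tool goes at most 62.5 mm and 10.7 degrees, less where a joint would pass 70% of its speed; a pose out of reach is approached as far as the arm can. A call with a gripper value outside its range is refused whole. The fingers move at their own pace and stop on an object; "force" is the grip in N (left out, the last holds). Time passes only in rows, so rows that do not move let the fingers close. It gives the time, the measured TCP pose, the force and the opening at its end, in the units of the state.
- sense(): the state, without advancing time (a new reading comes with each control period).
- camera(name): name is "scene" or "top" or "wrist"; returns a dict with "image" (420x560x3 uint8, blue, green, red), "fx", "fy", "cx", "cy" (pixels), "k1" (the pictures are not rectified: a ray, as slopes to the right and down, at radius r is drawn at 1 + k1 r^2 times it, then the intrinsics apply), "rvec" (rotation vector, rad) and "tvec" (3), from world to camera coordinates, as OpenCV has them; the wrist camera has in their place "hand_eye" (4x4, takes a point from camera to tool coordinates, whose origin is the TCP and whose axes are the flange's). Camera axes: x right, y down, z forward; pixel columns grow to the right and rows downward; lengths in m; the calibration is good to about 2 mm. A picture is of the moment at which its call begins: read the wrist's pose just before it. There is no depth.
- finish_job(): hands the job in, once; it reports no verdict.
The state is a dict: "time_s": time; "q": joint angles; "joint_velocities": joint speeds; "tau": joint torques, N m; "tcp_pos": TCP position; "tcp_rot": TCP orientation; "wrist_force": force on the tool from outside, world axes, zero at the start; "moment": the same for the moment, N m; "finger_gap": finger opening in m.
Only numpy, scipy, OpenCV 4.12 (cv2) and the standard library are available. Lean on these libraries where they do the work, as an engineer would, in place of code of your own. Each camera call takes 0.05 s, during which the arm holds its last target. There are 200 camera calls.

## Working session

There is one attempt and no reset: what is moved stays moved. The work goes in short steps, Python scripts to look and compute and a tool call to move; the robot and the scene stay as the last step left them, time stands still between calls to the robot, and variables do not carry over. Pictures are saved under pics/ and viewed, about 8 in all and at most 12, crops included, and the job is handed in when it is done.

Besides the shell and the picture viewer there is one more tool, called after "Call:" as name([rows], argument=value, ...), one row to a line, values as JSON. carry_out: Moves the arm, as the interface text tells. Its arguments: {"type":"object","properties":{"motion":{"type":"array"},"force":{"type":"number"}},"required":["motion"]}

```bash
mkdir -p pics; cat > h.py <<'E'
import numpy as np, cv2
from bench import sense, camera, finish_job
from scipy.spatial.transform import Rotation as R
def K(c): return np.array([[c['fx'],0,c['cx']],[0,c['fy'],c['cy']],[0,0,1.]])
def D(c): return np.array([c['k1'],0,0,0,0.])
def ext(c,s=None):
    if 'rvec' in c: return R.from_rotvec(np.ravel(c['rvec'])).as_matrix(), np.ravel(c['tvec'])
    T=np.eye(4); w,x,y,z=s['tcp_rot']; T[:3,:3]=R.from_quat([x,y,z,w]).as_matrix(); T[:3,3]=s['tcp_pos']
    T=np.linalg.inv(T@np.array(c['hand_eye'])); return T[:3,:3],T[:3,3]
def back(c,uv,z,s=None):
    r,t=ext(c,s); p=cv2.undistortPoints(np.array(uv,float).reshape(-1,1,2),K(c),D(c)).reshape(-1,2)
    d=np.c_[p,np.ones(len(p))]@r; o=-r.T@t; return o+d*((np.array(z)-o[2])/d[:,2])[:,None]
def proj(c,P,s=None):
    r,t=ext(c,s); return cv2.projectPoints(np.array(P,float).reshape(-1,1,3),cv2.Rodrigues(r)[0],t,K(c),D(c))[0].reshape(-1,2)
E
cat > a.py <<'E'
from h import *
import pickle
s=sense();print({k:np.round(v,3) for k,v in s.items()})
d={n:camera(n) for n in('scene','top')}; pickle.dump(d,open('c.pkl','wb'))
for n in d: cv2.imwrite(f'pics/{n}0.png',cv2.resize(d[n]['image'],(800,600))); r,t=ext(d[n]); print(n,-r.T@t,d[n]['fx'],d[n]['k1'])
E
python3 a.py
```

```text
{'time_s': np.float64(0.0), 'q': array([ 1.09 ,  0.32 ,  1.566, -0.   ,  1.257, -0.02 ]), 'joint_velocities': array([ 0.001, -0.   , -0.001, -0.002, -0.001, -0.001]), 'tau': array([-0.0000e+00, -4.1553e+01, -2.3416e+01, -0.0000e+00,  8.0000e-03,
       -0.0000e+00]), 'tcp_pos': array([0.255, 0.515, 0.23 ]), 'tcp_rot': array([-0.   ,  0.228,  0.974, -0.001]), 'wrist_force': array([ 0.402, -1.288, -0.299]), 'moment': array([-0.015,  0.07 ,  0.003]), 'finger_gap': np.float64(0.085)}
scene [ 0.12986981 -0.31012152  0.64086825] 495.1436719062441 -0.08235477138476026
top [0.42411441 0.08725857 0.91207413] 439.2485108054331 -0.07335966602725115
```

View pics/top0.png

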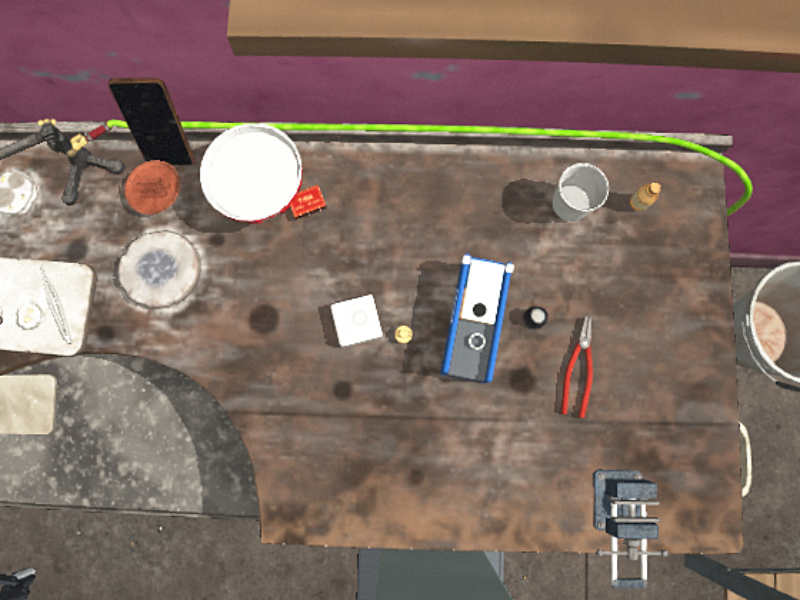

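View pics/scene0.png

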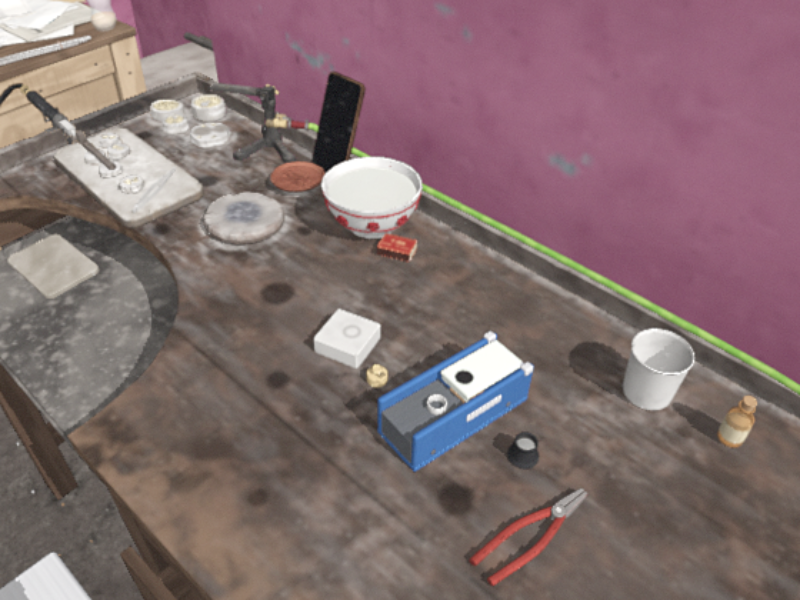

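Top view: the box runs from about (468,380) at the deck end to (490,265) at the lid end. The ring is at (477,341), the mark at (480,310), the loupe at (536,316), the brass weight at (403,334) and the steel block at (357,320). The scene view agrees. I'll enlarge crops of both.

```bash
python3 - <<'E'
import pickle,cv2,numpy as np
d=pickle.load(open('c.pkl','rb'))
a=d['top']['image'][170:275,300:365]; b=d['scene']['image'][225:335,255:380]
a=cv2.resize(a,None,fx=5.5,fy=5.5,interpolation=cv2.INTER_CUBIC)
b=cv2.resize(b,None,fx=3.4,fy=3.4,interpolation=cv2.INTER_CUBIC)
o=np.zeros((600,800,3),np.uint8); o[:a.shape[0],:a.shape[1]]=a; o[:b.shape[0],365:365+b.shape[1]]=b
cv2.imwrite('pics/crop0.png',o); print(a.shape,b.shape)
E
```

```text
(578, 358, 3) (374, 425, 3)
```

View pics/crop0.png

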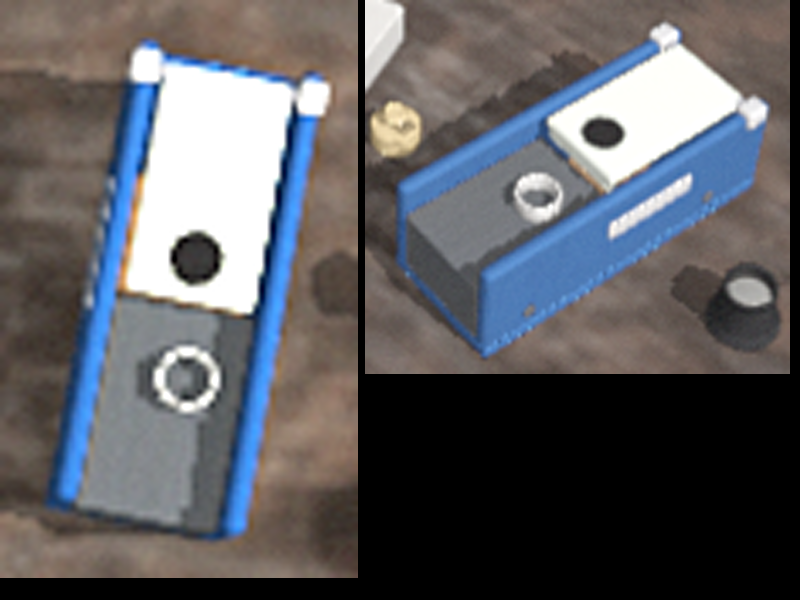

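```bash
cat > b.py <<'E'
from h import *
import pickle
from scipy.optimize import least_squares
d=pickle.load(open('c.pkl','rb'))
px=lambda p,f,ox,oy,sx=0:[((p[0]-sx)+.5)/f-.5+ox,(p[1]+.5)/f-.5+oy]
T=lambda p:px(p,5.5,300,170); S=lambda p:px(p,3.4,255,225,365)
top=[(T((196,258)),(9,0,60)),(T((122,290)),(-6,23,60)),(T((252,315)),(-6,-23,60)),(T((50,505)),(-85,34,60)),(T((243,534)),(-85,-34,60))]
sc=[(S((603,133)),(9,0,60)),(S((485,274)),(-85,-34,60)),(S((401,186)),(-85,34,60)),(S((487,352)),(-85,-34,0))]
def W(p,P): return np.array(P)/1000@R.from_euler('z',p[2]).as_matrix().T+[p[0],p[1],0]
def f(p,use='ts'):
    e=[]
    if 't' in use: e.append(proj(d['top'],W(p,[b for a,b in top]))-[a for a,b in top])
    if 's' in use: e.append(proj(d['scene'],W(p,[b for a,b in sc]))-[a for a,b in sc])
    return np.vstack(e).ravel()
for u in('t','s','ts'):
    r=least_squares(f,[.45,0,-.2],args=(u,)); print(u,r.x,np.round(r.fun.reshape(-1,2),1).tolist() if u=='ts' else '')
p=r.x
for n,uv in(('top',T((187,379))),('scene',S((539,187)))):
    w=back(d[n],[uv],.053)[0]; print(n,'ring',w,(w-[p[0],p[1],0])@R.from_euler('z',p[2]).as_matrix())
for n,uv in(('loupe',(536*.7,316*.7)),('brass',(403*.7,334*.7)),('block',(357*.7,320*.7))):
    w=back(d['top'],[uv],.02)[0]; print(n,(w-[p[0],p[1],0])@R.from_euler('z',p[2]).as_matrix())
E
python3 b.py
```

```text
t [ 0.5525478  -0.01644455 -0.16536129] 
s [ 0.55478551 -0.01969062 -0.17489733] 
ts [ 0.55385606 -0.01775761 -0.16108449] [[0.2, -0.3], [0.9, -0.8], [0.4, -1.0], [1.3, -1.2], [0.9, 0.1], [-0.9, -1.2], [0.8, 1.0], [-2.7, -2.1], [-1.1, 1.7]]
top ring [ 0.51953848 -0.01663786  0.053     ] [-0.0340529 -0.0043989  0.053    ]
scene ring [ 0.52184325 -0.01771639  0.053     ] [-0.03160498 -0.00509381  0.053     ]
loupe [ 0.02123422 -0.08590896  0.02      ]
brass [-0.039818    0.09718434  0.02      ]
block [-0.03223527  0.16585867  0.02      ]
```

Call:
carry_out([
  [0,0,0,0,0,-0.147,0],
  [0,0,0,0,0,-0.147,0],
  [-0.028,-0.034,0,0,0,0,0],
  [-0.028,-0.034,0,0,0,0,0],
  [-0.028,-0.034,0,0,0,0,0],
  [-0.028,-0.034,0,0,0,0,0],
  [-0.028,-0.034,0,0,0,0,0],
  [-0.028,-0.034,0,0,0,0,0],
  [-0.028,-0.034,0,0,0,0,0],
  [-0.028,-0.034,0,0,0,0,0],
  [-0.028,-0.034,0,0,0,0,0],
  [-0.028,-0.034,0,0,0,0,0],
  [-0.028,-0.034,0,0,0,0,0],
  [-0.028,-0.034,0,0,0,0,0],
  [-0.028,-0.034,0,0,0,0,0],
  [-0.028,-0.034,0,0,0,0,0],
  [0,0,0,0,0,0,0],
], force=40)

```text
time_s: 2.22
tcp_pos: [0.5641, -0.0217, 0.2304]
tcp_rot: [-0.0, 0.085, 0.996, -0.0]
wrist_force: [0.1, 1.5, 0.2]
finger_gap: -0.0001
```

```bash
python3 - <<'E'
from h import *
import pickle
s=sense(); c=camera('wrist'); pickle.dump((s,c),open('w1.pkl','wb')); cv2.imwrite('pics/w1.png',cv2.resize(c['image'],(800,600)))
print({k:np.round(v,4) for k,v in s.items()}); print(np.round(c['hand_eye'],3),c['fx'])
E
```

```text
{'time_s': np.float64(2.225), 'q': array([-5.8700e-02,  3.0410e-01,  1.5896e+00, -4.0000e-04,  1.2487e+00,
       -1.4590e+00]), 'joint_velocities': array([ 0.0454, -0.0252,  0.0387,  0.031 ,  0.0177,  0.0169]), 'tau': array([ -1.2916, -40.0528, -23.993 ,  -0.2346,  -0.1517,  -0.1096]), 'tcp_pos': array([ 0.5641, -0.0217,  0.2304]), 'tcp_rot': array([-4.000e-04,  8.510e-02,  9.964e-01, -2.000e-04]), 'wrist_force': array([0.0786, 1.5236, 0.1809]), 'moment': array([-0.0378,  0.0359, -0.012 ]), 'finger_gap': np.float64(-0.0001)}
[[ 0.001 -0.946 -0.325  0.083]
 [ 1.     0.001 -0.001 -0.002]
 [ 0.001 -0.325  0.946 -0.142]
 [ 0.     0.     0.     1.   ]] 378.74033786836037
```

View pics/w1.png

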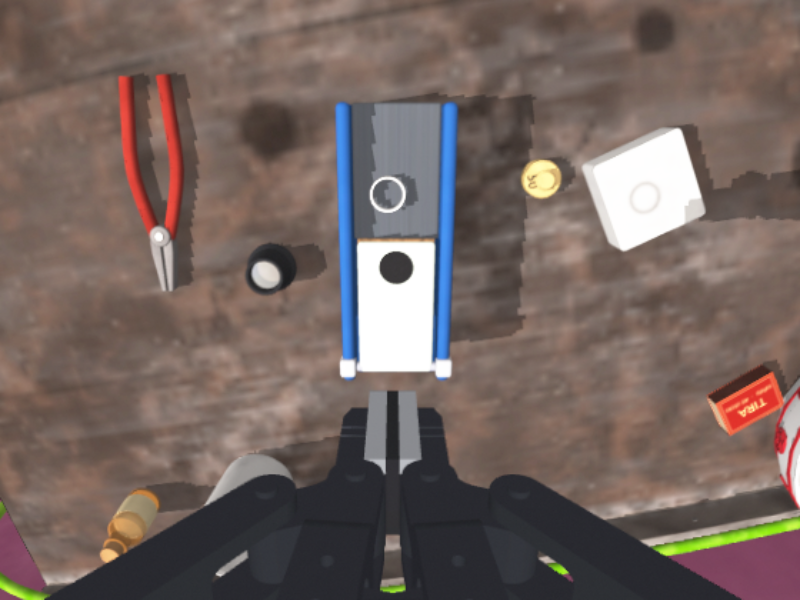

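The wrist view is well aligned with the box: mark (396,267), ring (387,195), near rail ends (336,103) and (457,103).

```bash
python3 - <<'E'
from h import *
import pickle
s,c=pickle.load(open('w1.pkl','rb'))
uv=np.array([(396,267),(357,240),(435,240),(336,103),(457,103),(387.5,194.5)])*.7
w=back(c,uv,[.06]*5+[.053],s); print(np.round(w,4))
A=np.array([(9,0),(-6,-23),(-6,23),(-85,-34),(-85,34)])/1000
a=A-A.mean(0); b=w[:5,:2]-w[:5,:2].mean(0)
yaw=np.arctan2((a[:,0]*b[:,1]-a[:,1]*b[:,0]).sum(),(a*b).sum()); r=R.from_euler('z',yaw).as_matrix()[:2,:2]
t=w[:5,:2].mean(0)-r@A.mean(0); print('yaw',yaw,'t',t,'res',np.round((A@r.T+t-w[:5,:2])*1e3,1).tolist())
print('ring in box',(w[5,:2]-t)@r,'tcp in box',(s['tcp_pos'][:2]-t)@r)
x,y,z=s['tcp_rot'][1:]; T=R.from_quat([x,y,z,s['tcp_rot'][0]]).as_matrix(); print('toolx ang+pi',np.arctan2(-T[1,0],-T[0,0]))
E
```

```text
[[ 0.5627 -0.0211  0.06  ]
 [ 0.5427 -0.0409  0.06  ]
 [ 0.5504  0.0043  0.06  ]
 [ 0.4655 -0.038   0.06  ]
 [ 0.4766  0.0274  0.06  ]
 [ 0.5205 -0.0189  0.053 ]]
yaw -0.1701885427616959 t [ 0.55367687 -0.01951775] res [[-0.2, 0.0], [1.2, -0.3], [1.3, -0.1], [-1.3, -0.6], [-1.0, 1.0]]
ring in box [-0.03284394 -0.00504774] tcp in box [ 0.01064573 -0.00043194]
toolx ang+pi -0.1703511125946988
```

Call:
carry_out([
  [0.002,0,0.04,0,0,0,0],
  [0,0,0.04,0,0,0,0],
  [0,0,0.04,0,0,0,0],
  [0,0,0.04,0,0,0,0],
  [0,0,0,0,0,0,0],
  [0,0,0.005,0,0,0,0],
  [0,0,0.005,0,0,0,0],
  [0,0,0,0,0,0,0],
])

```text
time_s: 3.28
tcp_pos: [0.5615, -0.019, 0.062]
tcp_rot: [0.001, 0.083, 0.997, 0.0]
wrist_force: [-0.2, -0.1, -0.1]
finger_gap: -0.0002
```

Call:
carry_out([
  [0,0,0.003,0,0,0,0],
  [0,0,0.003,0,0,0,0],
  [0,0,0.001,0,0,0,0],
  [0,0,0,0,0,0,0],
  [0,0,0,0,0,0,0],
])

```text
time_s: 3.9
tcp_pos: [0.5618, -0.0191, 0.0545]
tcp_rot: [0.001, 0.083, 0.997, 0.0]
wrist_force: [1.1, 0.1, 3.1]
finger_gap: -0.0001
```

Call:
carry_out([
  [0,0,0.001,0,0,0,0],
  [0,0,0.001,0,0,0,0],
  [0,0,0,0,0,0,0],
])

```text
time_s: 4.28
tcp_pos: [0.5619, -0.0191, 0.054]
tcp_rot: [0.001, 0.083, 0.997, 0.0]
wrist_force: [-1.3, 0.1, 13.0]
finger_gap: -0.0002
```

Call:
carry_out([
  [0,0,-0.03,0,0,0,0],
  [0,0,-0.045,0,0,0,0],
  [0,0,-0.045,0,0,0,0],
  [0.035,-0.002,0,0,0,0,0],
  [0.036,-0.003,0,0,0,0,0],
  [0,0,0,0,0,0,0],
  [0,0,0,0,0,0,0],
])

```text
time_s: 5.15
tcp_pos: [0.4906, -0.0123, 0.1721]
tcp_rot: [-0.0, 0.083, 0.997, 0.0]
wrist_force: [0.5, -0.0, 0.8]
finger_gap: -0.0002
```

```bash
python3 - <<'E'
from h import *
import pickle
s=sense(); c=camera('wrist'); d=camera('scene'); pickle.dump((s,c,d),open('w2.pkl','wb'))
o=np.hstack([cv2.resize(c['image'],(480,360)),cv2.resize(d['image'][200:350,230:390],(320,300))[:300].repeat(1,0) if 0 else cv2.resize(d['image'][200:350,230:363],(320,360))]); cv2.imwrite('pics/w2.png',o)
t=np.array([.55368,-.01952]);r=R.from_euler('z',-.1702).as_matrix()[:2,:2]
print(s['tcp_pos'],(s['tcp_pos'][:2]-t)@r)
E
```

```text
[ 0.49058929 -0.01228407  0.172125  ] [-0.06340473 -0.00355489]
```

View pics/w2.png

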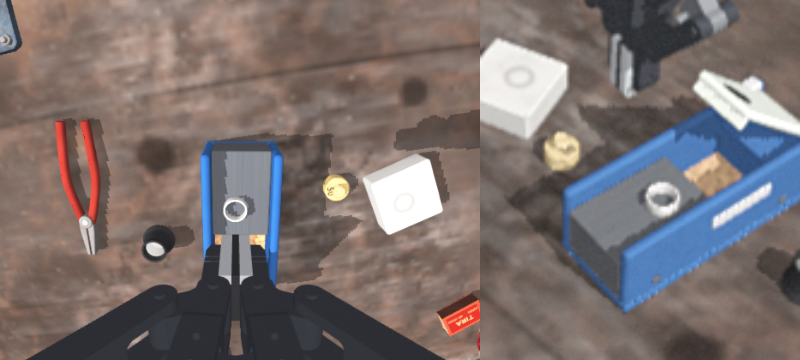

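Lid is open at the stop position and the ring is undisturbed on the deck. I'll descend behind it with the hand leaning slightly back.

Call:
carry_out([
  [0,-0.001,0.038,0,0,0,0],
  [0,0,0.038,0,0,0,0],
  [0,0,0.036,0,0,0,0],
  [0,0,0.006,0,-0.08,0,0],
  [0,0,0.003,0,0,0,0],
  [0,0,0,0,0,0,0],
  [0,0,0,0,0,0,0],
])

```text
time_s: 6.12
tcp_pos: [0.4918, -0.0134, 0.052]
tcp_rot: [0.041, 0.083, 0.996, -0.003]
wrist_force: [-0.2, -0.4, -0.2]
finger_gap: -0.0002
```

Call:
carry_out([
  [0,0,0.003,0,0,0,0],
  [0,0,0.001,0,0,0,0],
  [0,0,0,0,0,0,0],
  [-0.004,0,0.0003,0,0,0,0],
  [-0.004,0,0.0003,0,0,0,0],
  [-0.004,0,0.0003,0,0,0,0],
  [-0.004,0,0.0003,0,0,0,0],
  [-0.004,0,0.0003,0,0,0,0],
  [-0.004,0,0.0003,0,0,0,0],
  [-0.004,0,0.0003,0,0,0,0],
  [0,0,0,0,0,0,0],
])

```text
time_s: 7.5
tcp_pos: [0.5189, -0.018, 0.0475]
tcp_rot: [0.04, 0.083, 0.996, -0.003]
wrist_force: [-0.3, 0.2, -0.1]
finger_gap: 0.0002
```

```bash
python3 - <<'E'
from h import *
s=sense(); c=camera('wrist'); d=camera('scene')
o=np.hstack([cv2.resize(c['image'][100:350,180:400],(400,454)),cv2.resize(d['image'][200:350,230:363],(400,454))]); cv2.imwrite('pics/w3.png',o)
t=np.array([.55368,-.01952]);r=R.from_euler('z',-.1702).as_matrix()[:2,:2]
print(s['tcp_pos'],(s['tcp_pos'][:2]-t)@r,s['wrist_force'])
E
```

```text
[ 0.51889893 -0.01802353  0.04749193] [-0.03453199 -0.00441635] [-0.30632126  0.18487733 -0.09528825]
```

View pics/w3.png

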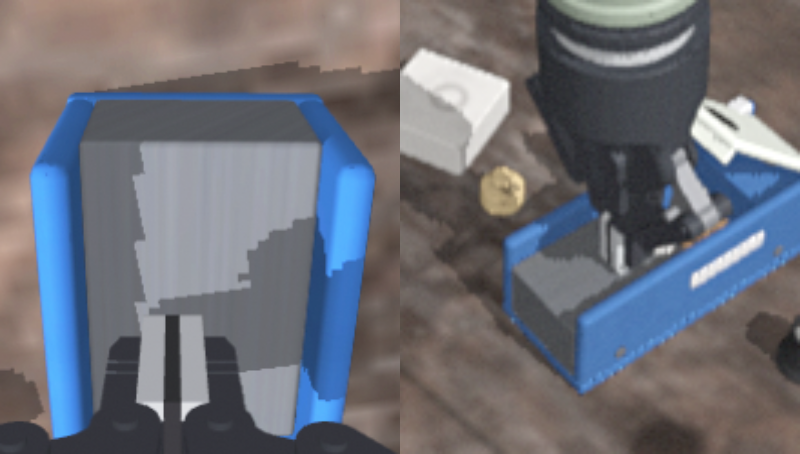

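Fingers are in the channel, clear of lid and rails, with the ring hidden ahead of them. Pushing on.

Call:
carry_out([
  [-0.004,0,0.0003,0,0,0,0],
  [-0.004,0,0.0003,0,0,0,0],
  [-0.004,0,0.0003,0,0,0,0],
  [-0.002,0,0,0,0,0,0],
  [0,0,0,0,0,0,0],
])

```text
time_s: 8.22
tcp_pos: [0.5325, -0.0203, 0.0477]
tcp_rot: [0.04, 0.083, 0.996, -0.003]
wrist_force: [0.5, 0.8, -0.4]
finger_gap: -0.0
```

Call:
carry_out([
  [0.02,0,-0.002,0,0,0,0],
  [0.025,0,-0.002,0,0,0,0],
  [0.005,0,-0.04,0,0,0,0],
  [0,0,-0.04,0,0,0,0],
  [0,0,-0.04,0,0.08,0,0],
  [0,0,0,0,0,0,0],
  [0,0,0,0,0,0,0],
])

```text
time_s: 9.1
tcp_pos: [0.4726, -0.0104, 0.1666]
tcp_rot: [-0.001, 0.083, 0.997, -0.0]
wrist_force: [-0.4, -0.6, 0.5]
finger_gap: 0.0001
```

```bash
python3 - <<'E'
from h import *
s=sense(); c=camera('wrist'); d=camera('scene'); e=camera('top')
o=np.hstack([cv2.resize(e['image'][170:275,300:365],(350,565)),cv2.resize(d['image'][210:340,240:380],(450,565))]); cv2.imwrite('pics/w4.png',o)
t=np.array([.55368,-.01952]);r=R.from_euler('z',-.1702).as_matrix()[:2,:2]
print(s['tcp_pos'],(s['tcp_pos'][:2]-t)@r,s['wrist_force'],s['tcp_rot'])
E
```

```text
[ 0.47260448 -0.01037667  0.16658148] [-0.08145275 -0.00472131] [-0.38410486 -0.58675261  0.46232986] [-5.47101809e-04  8.33374389e-02  9.96521235e-01 -1.23309299e-06]
```

View pics/w4.png

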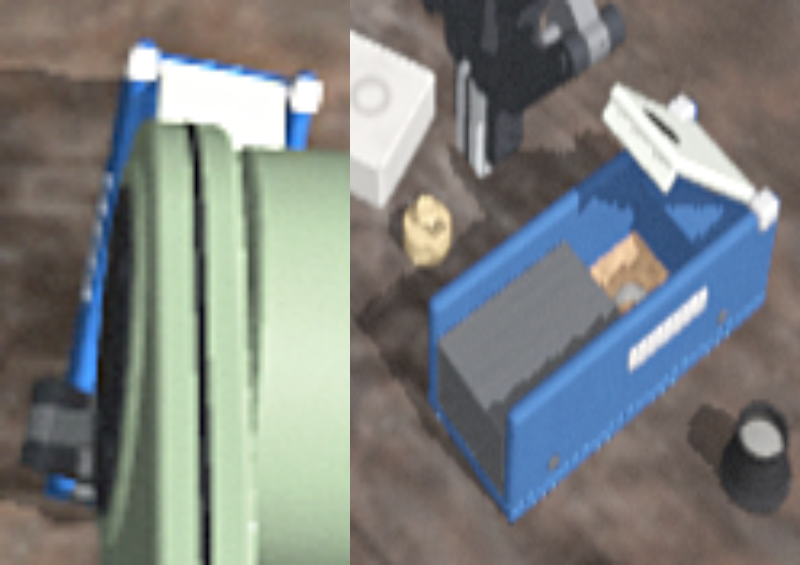

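The deck is clear and the ring shows on the cork at (627,297). I'll check that numerically.

```bash
python3 - <<'E'
from h import *
import pickle
d=pickle.load(open('w2.pkl','rb'))[2]; r=R.from_euler('z',-.1702).as_matrix()
f=lambda P:np.array(P)/1000@r.T+[.55368,-.01952,0]
print('obs',326.2,278.3); P=[(8,-5,18),(8,-5,22),(8,-5,45),(-3,-5,49),(15,-10,18)]
print(np.c_[P,proj(d,f(P)).round(1)])
for z in(.018,.022): print(z,(back(d,[(326.2,278.3)],z)-[.55368,-.01952,0])@r)
E
```

```text
obs 326.2 278.3
[[  8.   -5.   18.  324.  282.7]
 [  8.   -5.   22.  324.3 281.1]
 [  8.   -5.   45.  325.4 271.8]
 [ -3.   -5.   49.  320.4 273.3]
 [ 15.  -10.   18.  329.3 282.6]]
0.018 [[ 0.01684079 -0.00022588  0.018     ]]
0.022 [[ 0.0143664  -0.00252467  0.022     ]]
```

Call:
carry_out([
  [-0.037,0.002,0,0,0,0,0],
  [-0.037,0.002,0,0,0,0,0],
  [-0.037,0.001,0,0,0,0,0],
  [0,0,0.02,0,0,0,0],
  [0,0,0.02,0,0,0,0],
  [0,0,0,0,0,0,0],
])

```text
time_s: 10.0
tcp_pos: [0.5819, -0.0238, 0.1247]
tcp_rot: [-0.003, 0.083, 0.997, -0.0]
wrist_force: [-0.4, 0.2, -0.1]
finger_gap: 0.0
```

Call:
carry_out([
  [0,0,0.01,0,0,0,0],
  [0,0,0.011,0,0,0,0],
  [0.004,0,0.004,0,0,0,0],
  [0.003,0,0.0045,0,0,0,0],
  [0.003,0,0.0045,0,0,0,0],
  [0.0025,0,0.005,0,0,0,0],
  [0.0022,0,0.005,0,0,0,0],
  [0.002,0,0.005,0,0,0,0],
  [0.001,0,0.005,0,0,0,0],
  [0.001,0,0.005,0,0,0,0],
  [0.001,0,0.004,0,0,0,0],
  [0,0,0,0,0,0,0],
])

```text
time_s: 11.5
tcp_pos: [0.564, -0.0206, 0.064]
tcp_rot: [-0.0, 0.083, 0.997, 0.0]
wrist_force: [0.9, 0.8, 1.1]
finger_gap: 0.0002
```

Call:
carry_out([
  [0.0005,0,0.003,0,0,0,0],
  [0,0,0.003,0,0,0,0],
  [0,0,0.003,0,0,0,0],
  [0,0,0.002,0,0,0,0],
  [0,0,0,0,0,0,0],
  [0,0,0,0,0,0,0],
])

```text
time_s: 12.25
tcp_pos: [0.5638, -0.0205, 0.0543]
tcp_rot: [0.0, 0.083, 0.997, 0.0]
wrist_force: [-1.2, 0.7, 9.1]
finger_gap: -0.0003
```

Call:
carry_out([
  [0,0,0.0005,0,0,0,0],
  [0,0,0,0,0,0,0],
  [0,0,-0.01,0,0,0,0],
  [0,0,-0.04,0,0,0,0],
  [0,0,-0.05,0,0,0,0],
  [0,0,-0.05,0,0,0,0],
  [0.05,0,0,0,0,0,0],
  [0.05,0,0,0,0,0,0],
  [0.05,0,0,0,0,0,0],
  [0,0,0,0,0,0,0],
  [0,0,0,0,0,0,0],
  [0,0,0,0,0,0,0],
  [0,0,0,0,0,0,0],
])

```text
time_s: 13.88
tcp_pos: [0.4166, 0.0042, 0.2026]
tcp_rot: [-0.0, 0.083, 0.997, 0.0]
wrist_force: [-0.5, -0.3, 0.1]
finger_gap: 0.0001
```

```bash
python3 - <<'E'
from h import *
c=camera('wrist'); d=camera('scene')
o=np.hstack([cv2.resize(c['image'],(400,400)),cv2.resize(d['image'][200:350,230:390],(400,400))]); cv2.imwrite('pics/w5.png',o)
E
```

```text
(no output)
```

View pics/w5.png

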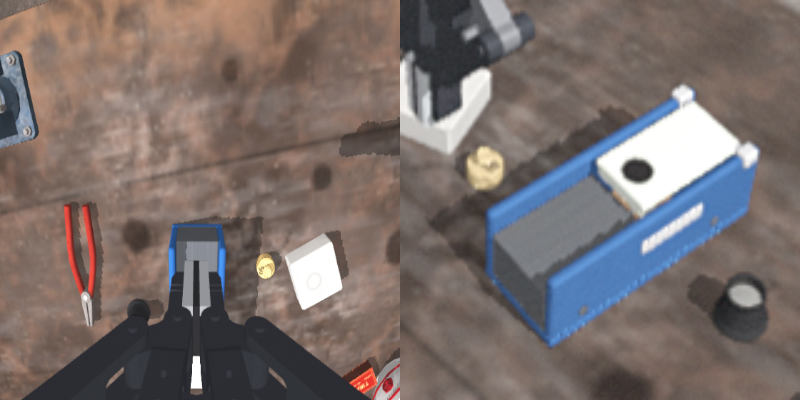

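The lid is flush as at the start with its mark at (638,171), the deck is empty, the hand is clear and the other objects are in place.

```bash
python3 -c "
from bench import finish_job; print(finish_job())"
```

```text
the job is handed in; nothing more can be done
None
```

The ring is in the well under the latched lid, and the job was handed in at about 14 s of the 42 s allowed.

- **Opening:** I pressed the lid to its stop, reading 13 N with the fingertips at 54 mm. It popped open with the ring still on the deck.
- **Ring:** I pushed it along the deck with closed fingers until it dropped in. A camera check put it on the cork at about x = 16, y = −1 mm in the box's frame.
- **Closing:** I pressed the lid down again to its stop at 9 N and took the hand away.

**Last checks:** The final picture shows the lid flush as at the start, the deck empty, and the hand clear. The loupe, brass weight and steel block look unmoved, though I judged that by eye and did not measure it. The lid angle can't be read directly, so the latching is also judged from the picture. The wrist force read about zero at the end. No check failed. The scene and top cameras disagreed by 2–3 mm at first, so I used the closer wrist view.

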